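Sweep the glue blocks off the assembly board into the plain tray

TASK

Clear the assembly board: with the fingertips, sweep the three small pale rectangular wooden blocks across the board and off its edge into the plain undivided tray that stands against it, not into the divided fastener tray on the other side. Only push the blocks, without gripping, lifting or pressing hard on them, and leave the two turned knobs standing where they are and the glue bottle and the flat tin undisturbed.

Things in the scene. Friction and masses are not known exactly. Their poses are not given: they have to be found in the camera images.
- board: Raised grey-faced assembly board fixed on the bench: 320 mm along its own x, 300 mm along its own y, top face 50 mm above the bench, flat. Origin at bench height under the middle of the working area; z up. In its own frame the board spans x -140 to +180 mm and y -150 to +150 mm; its two long side edges are y = +150 and y = -150 mm, with no lip. A low dark batten (6 mm high, 12 mm wide) runs along its far edge, x 162 to 174 mm.
- tray: Plain undivided open wooden tray, fixed, standing against one of the board's two side edges (left or right, it varies), with its sides parallel to the board's: 270 mm along its own x, 110 mm along y, 44 mm high, walls and floor 5 mm. Its rim is 6 mm lower than the board's top and there is a 1 mm gap to the board. Origin: centre of its underside at bench height, level with the board's origin along the board's x.
- fastener_tray: Tray of the same outer size but divided into eight compartments holding screws and pins; fixed against the board's other side edge. No block belongs in it. Origin: centre of its underside.
- block_a: Loose rectangular block of pale wood lying flat on the board, 45 x 30 x 20 mm (its own x, y, z), about 20 g. Origin at the block's geometric centre, 10 mm above the board's top at the start.
- block_b: Loose rectangular block of pale wood lying flat on the board, 45 x 30 x 20 mm (its own x, y, z), about 20 g. Origin at the block's geometric centre, 10 mm above the board's top at the start.
- block_c: Loose rectangular block of pale wood lying flat on the board, 45 x 30 x 20 mm (its own x, y, z), about 20 g. Origin at the block's geometric centre, 10 mm above the board's top at the start.
- knob_a: Loose turned drawer knob of dark wood, 28 mm in diameter, 32 mm high, about 35 g, standing upright on the board in a row with the blocks, at any place of it. Origin: centre of its underside.
- knob_b: Loose turned drawer knob of dark wood, 28 mm in diameter, 32 mm high, about 35 g, standing upright on the board near the batten, beyond the blocks. Origin: centre of its underside.
- glue: White glue bottle, 56 mm diameter, 150 mm tall, standing on the bench to the right of the board. A bystander. Origin: centre of its underside.
- wax: Flat aluminium tin, 80 mm diameter, 50 mm high, on the bench to the left. A bystander. Origin: centre of its underside.

How it is judged:
By the outcome, as a careful person would: the job done as asked, in the order asked, and still so for the second after the job is handed in, with the robot touching nothing.
It also fails if it takes over 61 s, if anything falls off the work surface, if the arm or the gripper's body presses on something with over 40 N, if the wrist force passes 120 N, or if a joint passes its speed limit or range.

ROBOT

A 6-joint arm with a two-finger parallel gripper is mounted at the origin on the work surface. World frame = base frame: x ahead of the robot, y to its left, z up, the work surface at z = 0. Lengths are in mm, angles in rad, forces in N, time in s.
With the tool pointing down it reaches from about 275 to 750 mm from the base axis. Payload 10.2 kg.
Tool frame: the origin (TCP) lies between the finger pads; the fingertips stand 17 mm ahead of it and the grasp point (between the pads) lies 2 mm behind it (tips_ahead is the distance from the TCP to the fingertips, in mm); z points along the fingers, y is the line along which they close (so a half turn about z gives the same grasp; the last joint's range is limited). The gripper opens to 85 mm and grips with 20 to 120 N. Pads are 22 mm wide; open, the fingers measure 114 mm over their backs; the gripper's body (76 mm by 85 mm) begins 54 mm behind the grasp point. The pads swing forward as they close: fully open they stand 13 mm farther back than shut.
Start: joints at [-1.387, 0.313, 1.498, -0, 1.331, -0.223], TCP at [207.716, -482.167, 218.294] pointing down, gripper open.
Joint ranges: [-2.94, 2.94], [-0.97, 2.17], [0.19, 2.56], [-1.23, 4.37], [0.02, 3.11], [-2.88, 2.88]. Speed limits (rad/s): [2.39, 2.39, 3.01, 3.14, 3.14, 3.14].

INTERFACE

Orientations are given as a unit quaternion [w, x, y, z].
In Python, from rig import sense, capture, finish_job, boxes_of, tips_ahead gives the robot as it stands.
- The arm moves only by the tool drive_tool, never from a script. Its argument "commands" is text: rows parted by semicolons, each of 7 numbers parted by spaces: the shift along the world's x, y, z in units of 0.1 m (1.0 is 0.1 m), then the turn, a rotation vector about the world's x, y, z in units of pi/4 rad (1.0 is pi/4 rad), then the opening in per cent of the stroke, from 0 (shut) to 100 (fully open). A call has 1 to 20 rows; each row shifts and turns the commanded pose from where the row before left it; what a row does not reach is not made up. A row lasts 1/12 s, in which the tool goes at most 41.7 mm and 7.16 degrees, less where a joint would pass 70% of its speed; a pose out of reach is approached as far as the arm can. A call with a number of a shift or a turn outside -1 to 1 is refused whole. A call with a gripper value outside its range is refused whole. The fingers move at their own pace and stop on an object; "force" is the grip in N (left out, the last holds). Time passes only in rows, so rows that do not move let the fingers close. It gives the time, the measured TCP pose, the force, the opening and the grip force at its end, in the units of the state.
- sense(): the state, without advancing time (a new reading comes with each control period).
- capture(name): name is "scene" or "top" or "wrist"; returns a dict with "pixels" (384x512x3 uint8, blue, green, red), "fov_y" (degrees; the focal length in pixels is half the picture's height over the tangent of half this angle, whatever the lens; pixels are square), "cx", "cy" (the principal point, pixels), "position" and "attitude" of the camera in the world; the wrist camera has in their place "tool_from_camera" (4x4, takes a point from camera to tool coordinates, whose origin is the TCP and whose axes are the flange's). Camera axes: x right, y down, z forward; pixel columns grow to the right and rows downward; lengths in mm; the calibration is good to about 2 mm. A picture is of the moment at which its call begins: read the wrist's pose just before it. There is no depth.
- finish_job(): hands the job in; it is judged then, once.
Trained networks look in a picture, given as the dict that the camera call returned (one of the last four; its "shot" number tells which), for a name from the list of things; names that differ only in an ending like _2 or _b are one class to them, and where a whole thing is asked for, a point or a joint stands for the part that bears it (a point fixed in the world has none). Each returns a list of dicts, best first, with "confidence" (0 to 1); they miss things now and then, are a little off and sometimes report something else, mostly with a low value. They report only what shows in the picture. A call takes as long as a camera call.
- boxes_of(picture, name): "position" ([column, row] in pixels, amid what is visible of it).
The state is a dict: "time_s": time; "joints": joint angles; "dq": joint speeds; "tau": joint torques, N m; "eef_pos": TCP position; "ee_rot": TCP orientation; "force": force on the tool from outside, world axes, zero at the start; "wrist_torque": the same for the moment, N m; "grip_width": opening from 0.0 (shut) to 1.0 (fully open); "grip_force": force on a finger pad.
Only numpy, scipy, OpenCV 4.12 (cv2) and the standard library are available. Lean on these libraries where they do the work, as an engineer would, in place of code of your own. Each camera call takes 0.05 s, during which the arm holds its last target. There are 200 camera calls.

## Working session

There is one attempt and no reset: what is moved stays moved. The work goes in short steps, Python scripts to look and compute and a tool call to move; the robot and the scene stay as the last step left them, time stands still between calls to the robot, and variables do not carry over. Pictures are saved under pics/ and viewed, at most 10 in all, crops included, and the job is handed in when it is done.

Besides the shell and the picture viewer there is one more tool, called after "Request:" as name(argument=value, ...) on one line, values as JSON. drive_tool: Moves the arm, as the interface text tells. Shifts and turns lie within -1 to 1; 1 stands for 0.1 m of shift or pi/4 rad of turn. Its arguments: {"type":"object","properties":{"commands":{"type":"string"},"force":{"type":"number"}},"required":["commands"]}

```bash
mkdir -p pics; ls; cat > h.py <<'E'
import numpy as np, cv2
from scipy.spatial.transform import Rotation as R
from rig import sense, capture, finish_job, boxes_of, tips_ahead
def cam(p):
    f=p["pixels"].shape[0]/2/np.tan(np.radians(p["fov_y"])/2)
    a=np.array(p["attitude"]); M=a if a.shape==(3,3) else R.from_quat(a,scalar_first=True).as_matrix()
    return f,M,np.array(p["position"])
def ray(p,uv,z):
    f,M,c=cam(p); d=M@np.array([(uv[0]-p["cx"])/f,(uv[1]-p["cy"])/f,1]); return c+d*(z-c[2])/d[2]
def proj(p,X):
    f,M,c=cam(p); q=M.T@(np.array(X)-c); return [p["cx"]+f*q[0]/q[2],p["cy"]+f*q[1]/q[2]]
E
python3 - <<'E'
from h import *
s=sense(); print(s["eef_pos"],s["ee_rot"],tips_ahead)
for n in ["top","scene"]:
    p=capture(n); cv2.imwrite(f"pics/{n}0.png",p["pixels"]); print(n,p["position"],p["attitude"],p["fov_y"])
    for o,z in [("board",50),("tray",44),("fastener_tray",44),("block_a",70),("knob_a",82),("glue",150),("wax",50)]:
        for b in boxes_of(p,o): print(o,np.round(b["position"]),round(b["confidence"],2),np.round(ray(p,b["position"],z)))
E
```

```text
pics
[ 207.66679426 -481.88279271  217.72684125] [-6.61038097e-04  9.79386757e-01  2.01992925e-01  2.33642948e-05] 17.0
top [ 449.8716929     6.22200907 1147.22401303] [-0.03479937  0.70573154 -0.7056588   0.05270344] 53.50314807788565
board [254. 207.] 0.91 [545. -19.  50.]
board [328. 206.] 0.53 [ 547. -234.   50.]
tray [188. 225.] 0.76 [493. 168.  44.]
tray [404. 192.] 0.54 [ 589. -464.   44.]
fastener_tray [326. 202.] 0.78 [ 559. -232.   44.]
block_a [248. 222.] 0.66 [500.  -3.  70.]
block_a [274. 198.] 0.64 [570. -79.  70.]
block_a [269. 244.] 0.47 [438. -63.  70.]
knob_a [245. 181.] 0.52 [616.   6.  82.]
knob_a [255. 164.] 0.51 [663. -22.  82.]
glue [407. 188.] 0.86 [ 587. -427.  150.]
wax [ 98. 203.] 0.85 [555. 427.  50.]
scene [1362.50252207 -179.20886761 1009.40878014] [-0.2674309   0.72757282  0.59272885 -0.21861156] 44.61790969079442
board [252. 195.] 0.67 [588. -36.  50.]
tray [321. 169.] 0.64 [531. 173.  44.]
fastener_tray [181. 209.] 0.82 [ 593. -224.   44.]
block_a [228. 157.] 0.74 [456. -77.  70.]
block_a [228. 190.] 0.6 [576. -95.  70.]
knob_a [271. 198.] 0.7 [633.   6.  82.]
knob_a [264. 216.] 0.47 [687. -25.  82.]
glue [ 83. 217.] 0.58 [ 655. -442.  150.]
wax [411. 170.] 0.8 [589. 414.  50.]
wax [228. 156.] 0.55 [436. -74.  50.]
```

```bash
python3 - <<'E'
import cv2
a=cv2.imread("pics/top0.png")
cv2.imwrite("pics/top0c.png",cv2.resize(a[130:290,150:363],None,fx=3.7,fy=3.7,interpolation=cv2.INTER_CUBIC))
E
```

```text
(no output)
```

View pics/top0c.png

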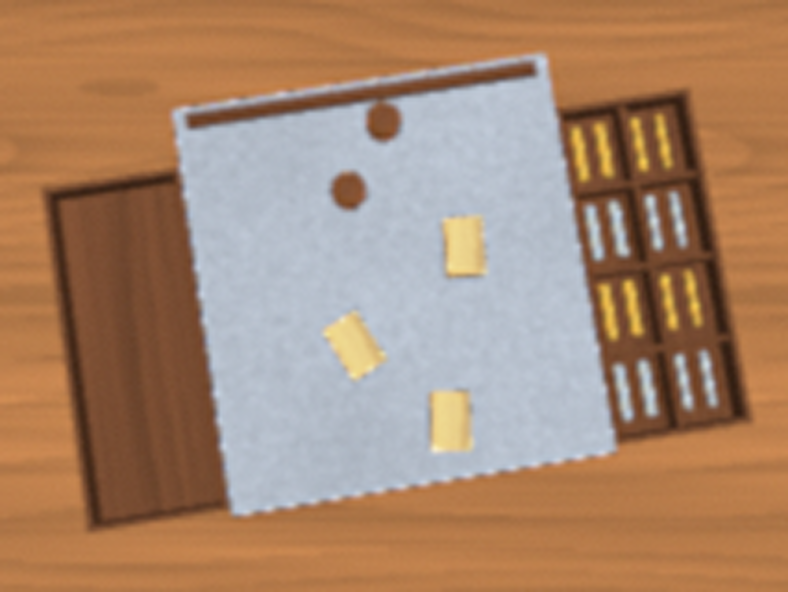

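View pics/scene0.png

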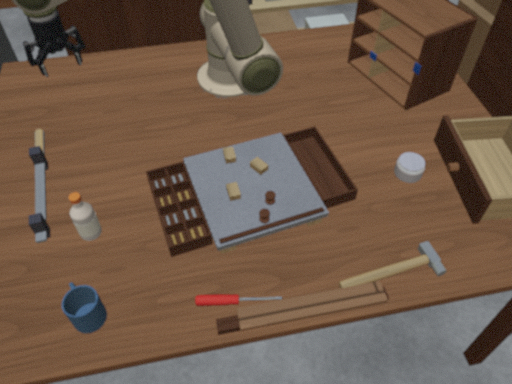

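The top crop shows the plain tray on the left (+y) and the fastener tray on the right. The blocks are at crop (463,246), (354,345) and (452,421), and the knobs at (348,190) and (383,122). The scene view agrees. Next I'll measure in the board frame.

```bash
python3 - <<'E'
from h import *
p=capture("top"); a=p["pixels"].astype(int)
cr=np.array([(175,110),(547,57),(615,452),(232,515)])/3.7+[150,130]
W=np.array([ray(p,c,50)[:2] for c in cr]); print(np.round(W,0))
ex=(W[0]-W[3])+(W[1]-W[2]); yaw=np.arctan2(ex[1],ex[0]); print("yaw",np.degrees(yaw),np.linalg.norm(ex)/2,np.linalg.norm(W[0]-W[1]))
Rm=np.array([[np.cos(yaw),-np.sin(yaw)],[np.sin(yaw),np.cos(yaw)]])
o=W.mean(0)-Rm@[20,0]; print("origin",o)
b,g,r=a[...,0],a[...,1],a[...,2]
for nm,m,z in [("block",(r>190)&(r-b>50),70),("knob",(r<140)&(r-b>30),80)]:
    m=m.astype(np.uint8); k=np.zeros_like(m); cv2.fillConvexPoly(k,np.round(cr.mean(0)+(cr-cr.mean(0))*.93).astype(int),1)
    cs,_=cv2.findContours(cv2.resize(m*k*255,None,fx=4,fy=4,interpolation=cv2.INTER_LINEAR)//128,0,2)
    for c in cs:
        if cv2.contourArea(c)<300: continue
        rc=cv2.minAreaRect(c); uv=(np.array(rc[0])-1.5)/4
        w=np.array([ray(p,(q-1.5)/4,z)[:2] for q in cv2.boxPoints(rc)])
        e=[w[1]-w[0],w[2]-w[1]]; L=[np.linalg.norm(x) for x in e]; x=e[int(np.argmax(L))]
        print(nm,np.round(w.mean(0)),"board",np.round(Rm.T@(w.mean(0)-o)),np.round(L),"long axis deg",round(np.degrees(np.arctan2(x[1],x[0]))%180))
E
```

```text
[[ 683.  145.]
 [ 727. -151.]
 [ 415. -199.]
 [ 368.   96.]]
yaw 8.753412300548398 317.23956048647153 298.93296449152353
origin [528.66452297 -30.22739439]
block [440. -68.] board [-93. -24.] [30. 44.] long axis deg 180
block [498.   5.] board [-25.  39.] [30. 47.] long axis deg 34
block [574. -81.] board [ 37. -57.] [30. 46.] long axis deg 6
knob [616.  10.] board [92. 26.] [22. 25.] long axis deg 0
knob [672. -17.] board [144.  -9.] [25. 34.] long axis deg 180
```

Request:
drive_tool(commands="0.25 0.233 -0.045 0 0 0.112 18;0.25 0.233 -0.045 0 0 0.112 18;0.25 0.233 -0.045 0 0 0.112 18;0.25 0.233 -0.045 0 0 0.112 18;0.25 0.233 -0.045 0 0 0.112 18;0.25 0.233 -0.045 0 0 0.112 18;0.25 0.233 -0.045 0 0 0.112 18;0.25 0.233 -0.045 0 0 0.112 18;0.25 0.233 -0.045 0 0 0.112 18;0.25 0.233 -0.045 0 0 0.112 18;0.25 0.233 -0.045 0 0 0.112 18;0.25 0.233 -0.045 0 0 0.112 18;0.25 0.233 -0.045 0 0 0.112 18;0.25 0.233 -0.045 0 0 0.112 18;0.25 0.233 -0.045 0 0 0.112 18;0 0 0 0 0 0 18;0 0 0 0 0 0 18")

```text
time_s: 2.27
eef_pos: [583.1, -131.5, 150.1]
ee_rot: [-0.0, 0.649, 0.761, -0.0]
force: [0.4, -0.5, 0.8]
grip_width: 0.179
grip_force: 0.0
```

```bash
python3 - <<'E'
from h import *
s=sense(); print(s["time_s"],s["eef_pos"],s["grip_width"],np.round(R.from_quat(s["ee_rot"],scalar_first=True).as_matrix(),3))
p=capture("wrist"); cv2.imwrite("pics/w0.png",p["pixels"])
E
```

```text
2.2667 [ 583.13593115 -131.4956204   150.13640902] 0.17897512352802378 [[-0.157  0.988 -0.001]
 [ 0.988  0.157  0.   ]
 [ 0.    -0.001 -1.   ]]
```

View pics/w0.png

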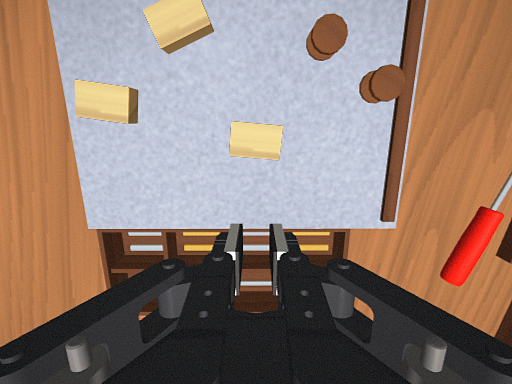

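The wrist view shows the fingers lined up with the nearest block at (256,140); the knobs are at (327,36) and (383,83). I'll check the board and tip geometry with the wrist calibration.

```bash
python3 - <<'E'
from h import *
s=sense(); p=capture("wrist"); T=np.array(p["tool_from_camera"]); Rt=R.from_quat(s["ee_rot"],scalar_first=True).as_matrix()
p["attitude"]=Rt@T[:3,:3]; p["position"]=Rt@T[:3,3]+s["eef_pos"]
for nm,uv,z in [("blk b",(256,137),70),("corner R",(397,229),50),("corner L",(89,229),50),("blk a",(104,98),70),("blk c",(178,20),70),("knobA",(329,33),82),("knobB",(386,82),82)]:
    w=ray(p,uv,z)[:2]; d=w-[528.7,-30.2]; print(nm,np.round(w),"board",np.round([.988*d[0]+.152*d[1],-.152*d[0]+.988*d[1]]))
print(proj(p,[583,-131.5,133]))
E
```

```text
blk b [574. -82.] board [ 37. -58.]
corner R [ 733. -152.] board [ 184. -152.]
corner L [ 417. -202.] board [-136. -153.]
blk a [443. -70.] board [-91. -26.]
blk c [499.  -2.] board [-25.  32.]
knobA [616.   3.] board [92. 20.]
knobB [668. -23.] board [139. -14.]
[np.float64(257.7104644108251), np.float64(216.63925728969951)]
```

Request:
drive_tool(commands="0 0 -0.195 0 0 0 18;0 0 -0.195 0 0 0 18;0 0 -0.195 0 0 0 18;0 0 -0.195 0 0 0 18;0 0 0 0 0 0 18;-0.0122 0.079 0 0 0 0 18;-0.0122 0.079 0 0 0 0 18;-0.0122 0.079 0 0 0 0 18;-0.0122 0.079 0 0 0 0 18;-0.0122 0.079 0 0 0 0 18;-0.0122 0.079 0 0 0 0 18;-0.0122 0.079 0 0 0 0 18;-0.0122 0.079 0 0 0 0 18;-0.0122 0.079 0 0 0 0 18;-0.0122 0.079 0 0 0 0 18;-0.0122 0.079 0 0 0 0 18")

```text
time_s: 3.7
eef_pos: [569.2, -45.0, 72.8]
ee_rot: [-0.0, 0.65, 0.76, -0.0]
force: [0.4, -0.2, -0.7]
grip_width: 0.181
grip_force: 0.0
```

```bash
python3 - <<'E'
from h import *
s=sense(); print(s["time_s"],s["eef_pos"],s["grip_width"],s["force"])
p=capture("wrist"); cv2.imwrite("pics/w1.png",p["pixels"])
E
```

```text
3.7 [569.1673524  -44.96991468  72.75614919] 0.18079834192233793 [ 0.37645488 -0.24664987 -0.71871596]
```

View pics/w1.png

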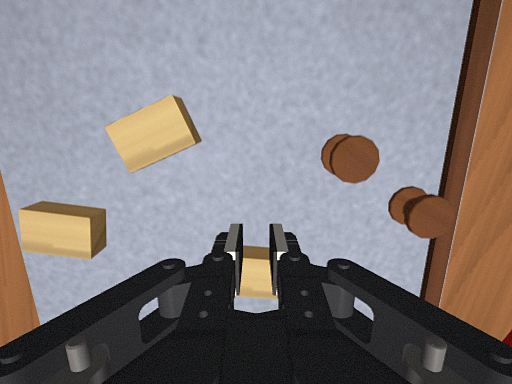

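The block shows between the fingers at (258,270), which may mean it's behind them. I'll work out where it really is.

```bash
cat >> h.py <<'E'
def wrist():
    s=sense(); p=capture("wrist"); T=np.array(p["tool_from_camera"]); Rt=R.from_quat(s["ee_rot"],scalar_first=True).as_matrix()
    p["attitude"]=Rt@T[:3,:3]; p["position"]=Rt@T[:3,3]+s["eef_pos"]; return s,p
def bf(w):
    d=np.array(w[:2])-[528.7,-30.2]; return np.round([.988*d[0]+.152*d[1],-.152*d[0]+.988*d[1]])
E
python3 - <<'E'
from h import *
s,p=wrist(); t=s["eef_pos"]; print("tcp board",bf(t),"cam",bf(p["position"]),p["position"][2])
for uv in [(258,247),(258,297)]: print(uv,"z70",bf(ray(p,uv,70)),"z50",bf(ray(p,uv,50)))
ey=np.array([-.152,.988,0])
for dz in (-17,-10,0,20): print(dz,[np.round(proj(p,t+ey*k+[0,0,dz])) for k in (-11,0,11)])
p=capture("top"); 
for b in boxes_of(p,"block_a"): print(b["confidence"],bf(ray(p,b["position"],70)))
a=p["pixels"][130:290,150:363]; cv2.imwrite("pics/t1.png",cv2.resize(a,None,fx=3.7,fy=3.7,interpolation=cv2.INTER_CUBIC))
E
```

```text
tcp board [ 38. -19.] cam [37. 45.] 228.06959206401854
(258, 247) z70 [ 38. -34.] z50 [ 39. -44.]
(258, 297) z70 [ 39. -72.] z50 [ 39. -87.]
-17 [array([257., 233.]), array([257., 218.]), array([257., 203.])]
-10 [array([257., 237.]), array([257., 222.]), array([257., 206.])]
0 [array([257., 244.]), array([257., 228.]), array([257., 211.])]
20 [array([257., 259.]), array([257., 242.]), array([257., 223.])]
0.16 [ 99. 441.]
```

View pics/t1.png

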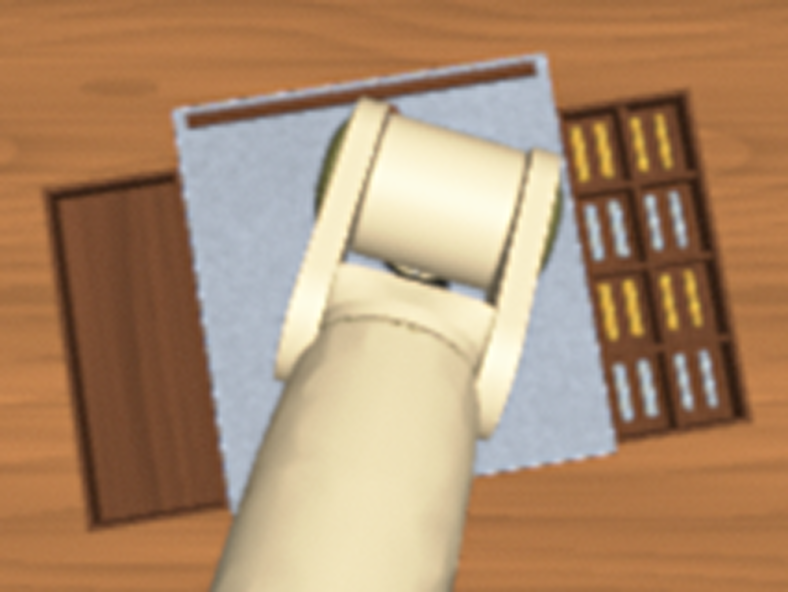

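```bash
python3 - <<'E'
import cv2
a=cv2.imread("pics/w1.png")[200:320,170:345]; b=cv2.imread("pics/w0.png")[200:320,170:345]
import numpy as np
cv2.imwrite("pics/w1c.png",cv2.resize(np.hstack([b,a]),None,fx=2.28,fy=4.0,interpolation=cv2.INTER_CUBIC))
E
```

```text
(no output)
```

View pics/w1c.png

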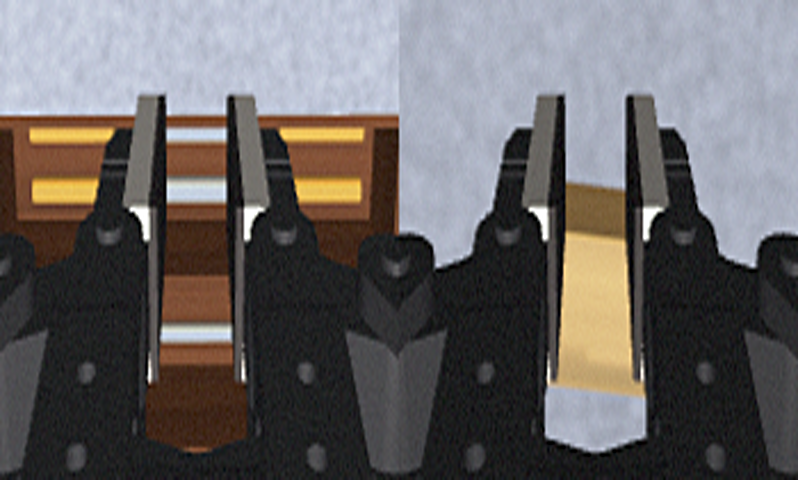

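The block hasn't moved. Its projected centre is still about (38,-58) in the board frame, so the tips passed above it. The pads also look shorter in the image than the spec implies. I'll go back behind the block and feel for the board in small steps.

Request:
drive_tool(commands="0 0 0.2 0 0 0 18;0.045 -0.29 0.1 0 0 0 18;0.045 -0.29 0 0 0 0 18;0.04 -0.29 0 0 0 0 18;0 0 -0.15 0 0 0 18;0 0 -0.15 0 0 0 18;0 0 0 0 0 0 18;0 0 -0.04 0 0 0 18;0 0 -0.04 0 0 0 18;0 0 0 0 0 0 18")

```text
time_s: 4.73
eef_pos: [582.3, -132.6, 64.7]
ee_rot: [-0.0, 0.65, 0.76, -0.0]
force: [-0.2, -0.3, -0.8]
grip_width: 0.177
grip_force: 0.0
```

Request:
drive_tool(commands="0 0 -0.03 0 0 0 18;0 0 -0.03 0 0 0 18;0 0 0 0 0 0 18")

```text
time_s: 4.98
eef_pos: [582.1, -132.6, 58.4]
ee_rot: [-0.0, 0.65, 0.76, -0.0]
force: [0.1, 0.2, 0.4]
grip_width: 0.181
grip_force: 0.0
```

Request:
drive_tool(commands="0 0 -0.03 0 0 0 18;0 0 -0.03 0 0 0 18;0 0 0 0 0 0 18")

```text
time_s: 5.23
eef_pos: [582.0, -132.6, 52.1]
ee_rot: [-0.0, 0.65, 0.76, -0.0]
force: [0.3, -0.6, 0.6]
grip_width: 0.178
grip_force: 0.0
```

Request:
drive_tool(commands="0 0 -0.03 0 0 0 18;0 0 -0.03 0 0 0 18;0 0 0 0 0 0 18")

```text
time_s: 5.48
eef_pos: [582.0, -132.7, 46.1]
ee_rot: [-0.0, 0.65, 0.76, -0.0]
force: [-0.6, 0.4, -0.5]
grip_width: 0.181
grip_force: 0.0
```

```bash
python3 - <<'E'
from h import *
s,p=wrist(); print(s["eef_pos"],s["force"],tips_ahead,s["joints"]); t=s["eef_pos"]
ey=np.array([-.152,.988,0])
for dz in (-17,0,20,30): print(dz,[np.round(proj(p,t+ey*k+[0,0,dz])) for k in (-11,0,11)])
cv2.imwrite("pics/w2.png",p["pixels"])
E
```

```text
[ 581.98796403 -132.67386434   46.09104593] [-0.58837093  0.44947086 -0.49601848] 17.0 [-4.20216319e-01  6.46584761e-01  1.46232961e+00 -2.04264049e-05
  1.03370544e+00 -5.75607838e-01]
-17 [array([257., 233.]), array([257., 218.]), array([257., 203.])]
0 [array([257., 244.]), array([257., 228.]), array([257., 211.])]
20 [array([257., 259.]), array([257., 242.]), array([257., 223.])]
30 [array([257., 269.]), array([257., 250.]), array([257., 230.])]
```

View pics/w2.png

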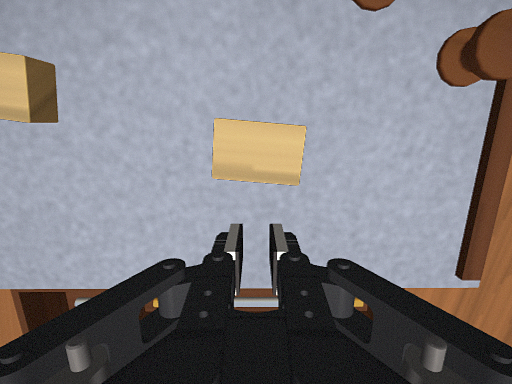

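The tips now sit at about block mid-height: the gap scale is 1.83 px/mm, against 2.04 at the block top at (259,152). That puts them roughly 10 mm above the reported TCP, so I'll push at this height and check that the block moves.

Request:
drive_tool(commands="0 0 -0.02 0 0 0 18;-0.0122 0.079 0 0 0 0 18;-0.0122 0.079 0 0 0 0 18;-0.0122 0.079 0 0 0 0 18;-0.0122 0.079 0 0 0 0 18;-0.0122 0.079 0 0 0 0 18;-0.0122 0.079 0 0 0 0 18;-0.0122 0.079 0 0 0 0 18;-0.0122 0.079 0 0 0 0 18")

```text
time_s: 6.28
eef_pos: [572.4, -68.7, 44.9]
ee_rot: [0.0, 0.65, 0.76, 0.0]
force: [0.0, 0.3, -0.1]
grip_width: 0.181
grip_force: 0.1
```

```bash
cat >> h.py <<'E'
def blocks(p,z=70):
    a=p["pixels"].astype(int); m=((a[...,2]>170)&(a[...,2]-a[...,0]>60)&(a[...,1]>130)).astype(np.uint8)
    for c in cv2.findContours(m,0,2)[0]:
        if cv2.contourArea(c)>60:
            rc=cv2.minAreaRect(c); print("blob px",np.round(rc[0]),np.round(rc[1]),"board",bf(ray(p,rc[0],z)),"corners",[bf(ray(p,q,z)).tolist() for q in cv2.boxPoints(rc)])
E
python3 - <<'E'
from h import *
s,p=wrist(); print(s["eef_pos"],bf(s["eef_pos"]),s["force"]); blocks(p); cv2.imwrite("pics/w3.png",p["pixels"])
E
```

```text
[572.44649318 -68.70116744  44.88162078] [ 37. -45.] [ 0.02503962  0.34519105 -0.05671135]
blob px [ 26. 216.] [57. 52.] board [-83. -28.] corners [[-93.0, -13.0], [-67.0, -13.0], [-73.0, -44.0], [-101.0, -44.0]]
blob px [254. 201.] [54. 87.] board [ 36. -20.] corners [[14.0, -6.0], [58.0, -5.0], [59.0, -34.0], [13.0, -35.0]]
blob px [122.  84.] [72. 95.] board [-25.  36.] corners [[-51.0, 41.0], [-10.0, 58.0], [2.0, 32.0], [-41.0, 12.0]]
```

Block b is moving squarely, from y -57 to -20. Continuing.

Request:
drive_tool(commands="-0.0122 0.079 0 0 0 0 18;-0.0122 0.079 0 0 0 0 18;-0.0122 0.079 0 0 0 0 18;-0.0122 0.079 0 0 0 0 18;-0.0122 0.079 0 0 0 0 18;-0.0122 0.079 0 0 0 0 18;-0.0122 0.079 0 0 0 0 18;-0.0122 0.079 0 0 0 0 18;-0.0122 0.079 0 0 0 0 18;-0.0122 0.079 0 0 0 0 18;-0.0122 0.079 0 0 0 0 18;-0.0122 0.079 0 0 0 0 18;-0.0122 0.079 0 0 0 0 18;-0.0122 0.079 0 0 0 0 18;-0.0122 0.079 0 0 0 0 18;-0.0122 0.079 0 0 0 0 18;-0.0122 0.079 0 0 0 0 18")

```text
time_s: 7.75
eef_pos: [551.7, 65.5, 44.8]
ee_rot: [-0.0, 0.65, 0.76, -0.0]
force: [-0.1, 0.1, 0.5]
grip_width: 0.178
grip_force: 0.1
```

```bash
python3 - <<'E'
from h import *
s,p=wrist(); print(s["eef_pos"],bf(s["eef_pos"]),s["force"]); blocks(p)
E
```

```text
[551.6631207   65.52485867  44.7891394 ] [37. 91.] [-0.13678657  0.13411099  0.47263694]
blob px [147. 310.] [ 8. 24.] board [-26.  50.] corners [[-33.0, 48.0], [-21.0, 57.0], [-19.0, 53.0], [-31.0, 43.0]]
blob px [254. 201.] [54. 87.] board [ 36. 116.] corners [[14.0, 130.0], [57.0, 130.0], [59.0, 101.0], [13.0, 101.0]]
blob px [503. 220.] [15. 97.] board [166. 106.] corners [[162.0, 80.0], [161.0, 132.0], [169.0, 131.0], [171.0, 77.0]]
blob px [496. 118.] [31. 25.] board [150. 158.] corners [[143.0, 152.0], [141.0, 163.0], [155.0, 163.0], [158.0, 152.0]]
blob px [453. 101.] [36. 70.] board [128. 165.] corners [[117.0, 153.0], [122.0, 182.0], [138.0, 177.0], [134.0, 147.0]]
```

Request:
drive_tool(commands="-0.0122 0.079 0 0 0 0 18;-0.0122 0.079 0 0 0 0 18;-0.0122 0.079 0 0 0 0 18;-0.0122 0.079 0 0 0 0 18;-0.0122 0.079 0 0 0 0 18;-0.0122 0.079 0 0 0 0 18;-0.0122 0.079 0 0 0 0 18;-0.0122 0.079 0 0 0 0 18;-0.0122 0.079 0 0 0 0 18;0 0 0 0 0 0 18")

```text
time_s: 8.63
eef_pos: [540.5, 137.3, 44.8]
ee_rot: [-0.0, 0.65, 0.76, 0.0]
force: [0.4, 0.4, 0.7]
grip_width: 0.182
grip_force: 0.0
```

```bash
python3 - <<'E'
from h import *
s,p=wrist(); print(s["eef_pos"],bf(s["eef_pos"]),s["force"]); blocks(p,15); cv2.imwrite("pics/w4.png",p["pixels"])
E
```

```text
[540.45744388 137.27813136  44.76417239] [ 37. 164.] [0.35294618 0.39150818 0.65156764]
blob px [252. 210.] [29. 69.] board [ 33. 165.] corners [[8.0, 176.0], [58.0, 176.0], [59.0, 154.0], [7.0, 153.0]]
blob px [252. 190.] [ 6. 63.] board [ 33. 181.] corners [[10.0, 183.0], [56.0, 183.0], [56.0, 178.0], [10.0, 178.0]]
blob px [256. 173.] [346. 511.] board [ 36. 193.] corners [[-119.0, 299.0], [190.0, 300.0], [256.0, 43.0], [-183.0, 41.0]]
```

View pics/w4.png

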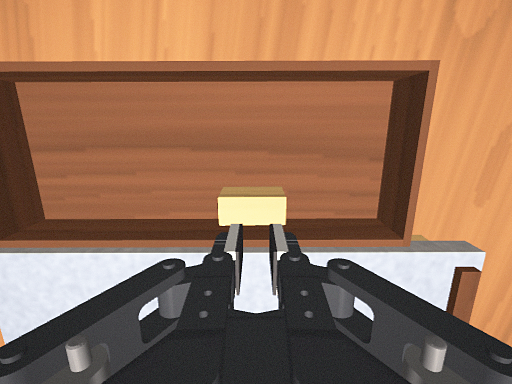

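Block b is in the plain tray at (252,206). Next is the middle block.

Request:
drive_tool(commands="0 0 0.3 0 0 0 18;0 0 0.3 0 0 0 18;-0.0555 -0.319 0 0 0 0 18;-0.0555 -0.319 0 0 0 0 18;-0.0555 -0.319 0 0 0 0 18;-0.0555 -0.319 0 0 0 0 18;-0.0555 -0.319 0 0 0 0 18;-0.0555 -0.319 0 0 0 0 18;0 0 0 0 0 0 18;0 0 0 0 0 0 18")

```text
time_s: 9.52
eef_pos: [507.3, -57.0, 104.9]
ee_rot: [0.0, 0.651, 0.759, 0.0]
force: [0.3, 0.5, 1.0]
grip_width: 0.178
grip_force: 0.0
```

```bash
python3 - <<'E'
from h import *
s,p=wrist(); print(s["eef_pos"],bf(s["eef_pos"]),s["force"]); blocks(p)
for b in boxes_of(p,"knob_a"): print(b["confidence"],bf(ray(p,b["position"],75)))
E
```

```text
[507.32612661 -57.02972717 104.85618065] [-25. -23.] [0.33444789 0.51044943 0.97523526]
blob px [167. 215.] [61. 36.] board [-93. -27.] corners [[-120.0, -39.0], [-113.0, -10.0], [-68.0, -16.0], [-73.0, -45.0]]
blob px [257. 129.] [44. 65.] board [-25.  36.] corners [[-52.0, 40.0], [-11.0, 58.0], [2.0, 32.0], [-40.0, 13.0]]
0.93 [134. -11.]
0.73 [87. 23.]
```

Request:
drive_tool(commands="0 0 -0.2 0 0 0 18;0 0 -0.2 0 0 0 18;0 0 -0.2 0 0 0 18;0 0 0 0 0 0 18;-0.0122 0.079 0 0 0 0 18;-0.0122 0.079 0 0 0 0 18;-0.0122 0.079 0 0 0 0 18;-0.0122 0.079 0 0 0 0 18;-0.0122 0.079 0 0 0 0 18;-0.0122 0.079 0 0 0 0 18;-0.0122 0.079 0 0 0 0 18;-0.0122 0.079 0 0 0 0 18;-0.0122 0.079 0 0 0 0 18;-0.0122 0.079 0 0 0 0 18;-0.0122 0.079 0 0 0 0 18;-0.0122 0.079 0 0 0 0 18")

```text
time_s: 10.95
eef_pos: [492.8, 40.0, 44.8]
ee_rot: [-0.0, 0.65, 0.76, 0.0]
force: [-0.8, -0.5, -0.1]
grip_width: 0.174
grip_force: 0.1
```

```bash
python3 - <<'E'
from h import *
s,p=wrist(); print(s["eef_pos"],bf(s["eef_pos"]),s["force"]); blocks(p)
E
```

```text
[492.7544397   40.00760012  44.79026446] [-25.  75.] [-0.82230557 -0.51238022 -0.0621161 ]
blob px [264. 201.] [54. 87.] board [-21. 100.] corners [[-43.0, 114.0], [0.0, 114.0], [2.0, 85.0], [-44.0, 85.0]]
blob px [ 57. 171.] [40.  6.] board [-125.  115.] corners [[-125.0, 125.0], [-122.0, 125.0], [-125.0, 105.0], [-128.0, 105.0]]
blob px [360.  63.] [38. 80.] board [ 21. 165.] corners [[2.0, 172.0], [38.0, 173.0], [40.0, 157.0], [3.0, 157.0]]
```

Request:
drive_tool(commands="-0.0122 0.079 0 0 0 0 18;-0.0122 0.079 0 0 0 0 18;-0.0122 0.079 0 0 0 0 18;-0.0122 0.079 0 0 0 0 18;-0.0122 0.079 0 0 0 0 18;-0.0122 0.079 0 0 0 0 18;-0.0122 0.079 0 0 0 0 18;-0.0122 0.079 0 0 0 0 18;-0.0122 0.079 0 0 0 0 18;-0.0122 0.079 0 0 0 0 18;-0.0122 0.079 0 0 0 0 18;0 0 0 0 0 0 18")

```text
time_s: 12.0
eef_pos: [479.1, 127.5, 44.8]
ee_rot: [-0.0, 0.65, 0.76, 0.0]
force: [0.1, 0.3, 1.3]
grip_width: 0.18
grip_force: 0.0
```

```bash
python3 - <<'E'
from h import *
s,p=wrist(); print(s["eef_pos"],bf(s["eef_pos"]),s["force"]); cv2.imwrite("pics/w5.png",p["pixels"])
E
```

```text
[479.12638397 127.45525645  44.76804943] [-25. 163.] [0.06639303 0.26293395 1.32309068]
```

View pics/w5.png

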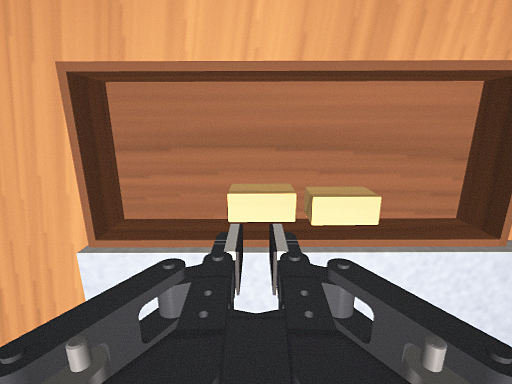

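Both blocks lie in the tray, at (262,203) and (342,206). Now the last one.

Request:
drive_tool(commands="0 0 0.3 0 0 0 18;0 0 0.3 0 0 0 18;-0.039 -0.364 0 0 0 0 18;-0.039 -0.364 0 0 0 0 18;-0.039 -0.364 0 0 0 0 18;-0.039 -0.364 0 0 0 0 18;-0.039 -0.364 0 0 0 0 18;-0.039 -0.364 0 0 0 0 18;-0.039 -0.364 0 0 0 0 18;0 0 0 0 0 0 18;0 0 0 0 0 0 18")

```text
time_s: 12.97
eef_pos: [451.8, -130.4, 104.8]
ee_rot: [-0.0, 0.651, 0.759, -0.0]
force: [-0.2, 1.1, -0.9]
grip_width: 0.183
grip_force: 0.0
```

```bash
python3 - <<'E'
from h import *
s,p=wrist(); print(s["eef_pos"],bf(s["eef_pos"]),s["force"]); blocks(p)
E
```

```text
[ 451.81955521 -130.35034609  104.75248688] [-91. -87.] [-0.18044833  1.10331558 -0.8592862 ]
blob px [443. 284.] [ 5. 32.] board [  61. -151.] corners [[48.0, -148.0], [74.0, -148.0], [75.0, -153.0], [49.0, -153.0]]
blob px [102. 248.] [ 7. 70.] board [-213. -119.] corners [[-222.0, -150.0], [-211.0, -90.0], [-206.0, -90.0], [-217.0, -150.0]]
blob px [253. 129.] [65. 44.] board [-94. -27.] corners [[-119.0, -39.0], [-113.0, -10.0], [-69.0, -16.0], [-73.0, -45.0]]
blob px [133. 126.] [49.  7.] board [-177.  -25.] corners [[-178.0, -9.0], [-173.0, -9.0], [-177.0, -42.0], [-182.0, -42.0]]
```

Request:
drive_tool(commands="-0.02 0 -0.2 0 0 0 18;0 0 -0.2 0 0 0 18;0 0 -0.2 0 0 0 18;0 0 0 0 0 0 18;-0.0122 0.079 0 0 0 0 18;-0.0122 0.079 0 0 0 0 18;-0.0122 0.079 0 0 0 0 18;-0.0122 0.079 0 0 0 0 18;-0.0122 0.079 0 0 0 0 18;-0.0122 0.079 0 0 0 0 18;-0.0122 0.079 0 0 0 0 18;-0.0122 0.079 0 0 0 0 18;-0.0122 0.079 0 0 0 0 18;-0.0122 0.079 0 0 0 0 18;-0.0122 0.079 0 0 0 0 18;-0.0122 0.079 0 0 0 0 18;-0.0122 0.079 0 0 0 0 18;-0.0122 0.079 0 0 0 0 18;-0.0122 0.079 0 0 0 0 18;-0.0122 0.079 0 0 0 0 18")

```text
time_s: 14.68
eef_pos: [430.5, -1.5, 44.8]
ee_rot: [-0.0, 0.65, 0.76, -0.0]
force: [-0.1, 0.1, -0.4]
grip_width: 0.179
grip_force: 0.1
```

```bash
python3 - <<'E'
from h import *
s,p=wrist(); print(s["eef_pos"],bf(s["eef_pos"]),s["force"]); blocks(p)
E
```

```text
[430.48954374  -1.48387509  44.77856175] [-93.  43.] [-0.08639734  0.13622698 -0.40185936]
blob px [251. 201.] [54. 88.] board [-96.  68.] corners [[-118.0, 82.0], [-74.0, 83.0], [-73.0, 54.0], [-119.0, 53.0]]
blob px [479.  10.] [21. 64.] board [  2. 154.] corners [[-13.0, 158.0], [15.0, 158.0], [17.0, 150.0], [-11.0, 150.0]]
blob px [387.   8.] [17. 82.] board [-38. 155.] corners [[-55.0, 158.0], [-21.0, 158.0], [-19.0, 152.0], [-55.0, 151.0]]
```

Request:
drive_tool(commands="-0.0122 0.079 0 0 0 0 18;-0.0122 0.079 0 0 0 0 18;-0.0122 0.079 0 0 0 0 18;-0.0122 0.079 0 0 0 0 18;-0.0122 0.079 0 0 0 0 18;-0.0122 0.079 0 0 0 0 18;-0.0122 0.079 0 0 0 0 18;-0.0122 0.079 0 0 0 0 18;-0.0122 0.079 0 0 0 0 18;-0.0122 0.079 0 0 0 0 18;-0.0122 0.079 0 0 0 0 18;-0.0122 0.079 0 0 0 0 18;-0.0122 0.079 0 0 0 0 18;-0.0122 0.079 0 0 0 0 18;-0.0122 0.079 0 0 0 0 18;0 0 0 0 0 0 18;0 0 0.2 0 0 0 18;0 0 0.3 0 0 0 18;0 0 0.3 0 0 0 18;0 0 0 0 0 0 18")

```text
time_s: 16.4
eef_pos: [414.9, 116.2, 129.4]
ee_rot: [0.003, 0.65, 0.76, 0.003]
force: [0.7, -0.0, -0.7]
grip_width: 0.18
grip_force: 0.0
```

Request:
drive_tool(commands="0 -0.35 0.15 0 0 0 18;0 -0.35 0.15 0 0 0 18;0 -0.35 0.15 0 0 0 18;0 -0.35 0.15 0 0 0 18;0 -0.35 0 0 0 0 18;0 -0.35 0 0 0 0 18;0 -0.35 0 0 0 0 18;0 -0.35 0 0 0 0 18;-0.1 -0.35 0 0 0 0 18;-0.1 -0.35 0 0 0 0 18;-0.1 -0.35 0 0 0 0 18;-0.1 -0.35 0 0 0 0 18;-0.1 -0.35 0 0 0 0 18;-0.1 -0.35 0 0 0 0 18;0 0 0 0 0 0 18;0 0 0 0 0 0 18")

```text
time_s: 17.73
eef_pos: [351.5, -374.9, 184.0]
ee_rot: [-0.001, 0.651, 0.759, 0.0]
force: [0.6, 0.4, 0.4]
grip_width: 0.179
grip_force: 0.0
```

```bash
python3 - <<'E'
from h import *
s=sense(); print(s["time_s"],s["eef_pos"],s["force"])
p=capture("top"); blocks(p,20)
for b in boxes_of(p,"knob_a"): print(b["confidence"],bf(ray(p,b["position"],80)))
a=p["pixels"][130:290,150:363]; cv2.imwrite("pics/t2.png",cv2.resize(a,None,fx=3.7,fy=3.7,interpolation=cv2.INTER_CUBIC))
E
```

```text
17.7333 [ 351.51893723 -374.9104047   183.97600901] [0.62989449 0.42385934 0.36369691]
blob px [144. 252.] [ 6. 50.] board [-62. 342.] corners [[-42.0, 412.0], [-64.0, 269.0], [-81.0, 271.0], [-59.0, 414.0]]
blob px [346. 251.] [ 6. 59.] board [-150. -244.] corners [[-128.0, -159.0], [-155.0, -332.0], [-172.0, -329.0], [-145.0, -156.0]]
blob px [202. 255.] [16.  8.] board [-97. 177.] corners [[-74.0, 189.0], [-74.0, 167.0], [-119.0, 165.0], [-119.0, 187.0]]
blob px [394. 242.] [ 5. 59.] board [-148. -390.] corners [[-127.0, -304.0], [-154.0, -478.0], [-168.0, -475.0], [-141.0, -301.0]]
blob px [115. 237.] [ 10. 102.] board [ -7. 419.] corners [[18.0, 565.0], [-4.0, 271.0], [-32.0, 272.0], [-10.0, 565.0]]
blob px [396. 231.] [ 9. 87.] board [-116. -399.] corners [[-91.0, -271.0], [-116.0, -532.0], [-141.0, -528.0], [-116.0, -268.0]]
blob px [474. 227.] [10. 46.] board [-140. -635.] corners [[-123.0, -567.0], [-127.0, -707.0], [-157.0, -704.0], [-153.0, -564.0]]
blob px [ 99. 228.] [81.  6.] board [ 27. 461.] corners [[36.0, 577.0], [54.0, 575.0], [18.0, 344.0], [0.0, 346.0]]
blob px [
[... 314 characters left out ...]
, [-35.0, -534.0], [-37.0, -463.0]]
blob px [ 20. 181.] [ 52. 110.] board [199. 677.] corners [[63.0, 779.0], [382.0, 720.0], [342.0, 571.0], [23.0, 635.0]]
blob px [169. 104.] [ 9. 77.] board [369. 214.] corners [[386.0, 330.0], [380.0, 97.0], [352.0, 98.0], [359.0, 331.0]]
blob px [236.  91.] [104.   7.] board [383.   5.] corners [[397.0, 165.0], [418.0, 162.0], [369.0, -155.0], [347.0, -151.0]]
blob px [230.  81.] [118.   5.] board [415.  19.] corners [[433.0, 200.0], [449.0, 198.0], [397.0, -163.0], [381.0, -160.0]]
blob px [498.  78.] [ 9. 14.] board [ 304. -817.] corners [[322.0, -798.0], [316.0, -843.0], [287.0, -836.0], [293.0, -791.0]]
0.58 [141.  -5.]
0.4 [88. 24.]
0.33 [ 24. 171.]
```

View pics/t2.png

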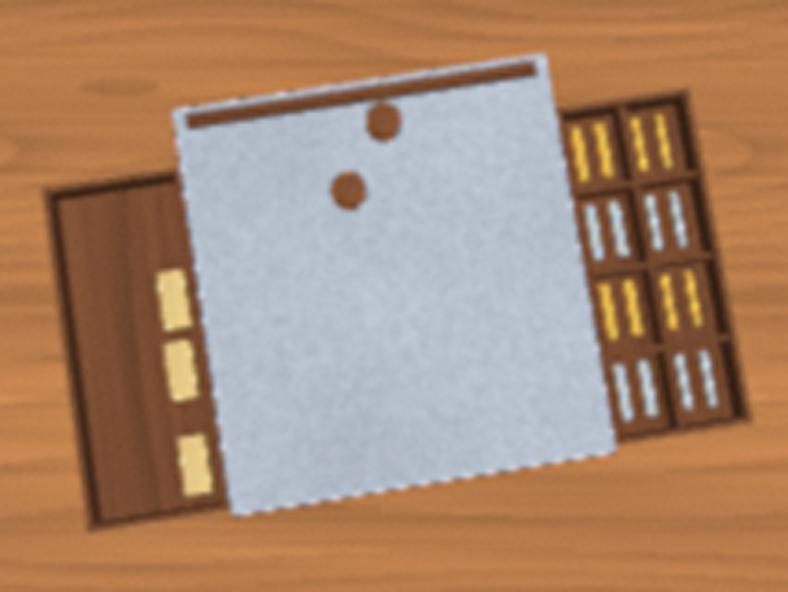

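All three blocks are in the plain tray, at crop (173,300), (181,370) and (195,465). The knobs are still at (348,190) and (383,122), as at the start.

```bash
python3 -c "from rig import finish_job; print(finish_job())"
```

```text
the job is handed in; nothing more can be done
None
```

All three blocks were swept into the plain tray with light pushes, both knobs stand where they were, the arm stayed well clear of the glue and tin (not re-imaged at the end), and the job was handed in at about 18 s.

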